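Load the pack charger in order and clamp the packs

TASK

Load the three-bay battery charger: each pack lies flat on its bay's floor between the ribs, label up, gold contacts against the sprung pins at the back of the bay, like the pack already in bay one. The charger starts on a pack as soon as it goes in, so first put the pack lying next to the black handheld into bay two (two dots), and only after that the pack next to the orange assortment box on the worktop into bay three (three dots). Then swing the hold-down bar fully down onto the packs; do not take out the pack in bay one, and leave the handheld and the box where they are.

Things in the scene. Friction and masses are not known exactly. Their poses are not given: they have to be found in the camera images.
- charger: three-bay charger, grey, fixed, 185 deep x 310 wide x 22 mm; origin centre of underside, front (panel with dots; switch at its left end) -x, back +x. Bays 82 mm apart along y: one at +y, two at 0, three at -y. Bay 48 wide x 72 long; 10 mm high round-topped ribs at the corners, 12 mm end walls flared outward above 5 mm, pins in the back one; middle 40 mm of the sides open for fingers
- bay1 (a point): centre of the first bay's floor (22 mm above the worktop), one raised dot(s) in front of it; axes as the charger's. A pack is seated when its underside centre is here and its contact end points to the charger's +x, i.e. pack yaw = charger yaw + 90 deg. A pack sits in it already
- bay2 (a point): centre of the second bay's floor (22 mm above the worktop), two raised dot(s) in front of it; axes as the charger's. A pack is seated when its underside centre is here and its contact end points to the charger's +x, i.e. pack yaw = charger yaw + 90 deg
- bay3 (a point): centre of the third bay's floor (22 mm above the worktop), three raised dot(s) in front of it; axes as the charger's. A pack is seated when its underside centre is here and its contact end points to the charger's +x, i.e. pack yaw = charger yaw + 90 deg
- hold_bar (a joint): hinge of the hold-down bar, an aluminium bar across the bays on two end arms: 0 rad = closed (level, pads on the packs), grows as it opens up and back to 2.2; starts open at 1.65 to 2.0. Stiff hinge, stays where it is left, about 3 N at the bar moves it
- bar_hinge (a point): middle of the bar's hinge axis, at charger x = +78, z = 50.5 mm; the axis runs along the charger's y
- bar_mid (a point): middle of the cross bar (bar 14 wide x 10 mm thick x 292 mm long), 80 mm from the hinge axis; its x axis points from here to the hinge, z is the bar's upper side when closed. A thin finger lip 60 mm wide stands out 28 mm beyond this point, away from the hinge. Closed, this point is over the bays' middle, 50.5 mm above the worktop
- pack_handheld: battery pack, flat black block 45 wide x 69 long x 17 mm high, 110 g, label with a green band along one long edge on top; origin centre of underside, x across the 45 mm (green-band side +x), y along the 69 mm, gold-contact end at -y. Grip across the 45 mm. The one lying next to the handheld
- pack_spare: battery pack, flat black block 45 wide x 69 long x 17 mm high, 110 g, label with a green band along one long edge on top; origin centre of underside, x across the 45 mm (green-band side +x), y along the 69 mm, gold-contact end at -y. Grip across the 45 mm. The one lying next to the assortment box
- pack_first: battery pack, flat black block 45 wide x 69 long x 17 mm high, 110 g, label with a green band along one long edge on top; origin centre of underside, x across the 45 mm (green-band side +x), y along the 69 mm, gold-contact end at -y. Grip across the 45 mm. The one already seated in bay one
- pack_handheld_contacts (a point): middle of the gold-contact end of the pack next to the handheld, 34 mm from its centre
- pack_spare_contacts (a point): middle of the gold-contact end of the pack next to the box, 34 mm from its centre
- pack_first_contacts (a point): middle of the gold-contact end of the pack in bay one
- handheld: black rugged handheld (phone-like) lying face up, 69 (x) x 152 (y) x 16 mm; origin at the centre of its underside
- case: closed assortment box, orange with a grey lid, 103 (x) x 135 (y) x 39 mm; origin at the centre of its underside
Things that resemble listed ones, but are neither listed nor needed, are in the scene too. Leave any red look-alike of the pack_spare alone. What is shaped like the pack_handheld but red is not meant.

How it is judged:
By the outcome, as a careful person would: the job done as asked, in the order asked, and still so for the second after the job is handed in, with the robot touching nothing.
It also fails if it takes over 72 s, if anything falls off the work surface, if the arm or the gripper's body presses on something with over 40 N, if the wrist force passes 120 N, or if a joint passes its speed limit or range.

ROBOT

A 6-joint arm with a two-finger parallel gripper is mounted at the origin on a cart in front of the work surface, level with it; the furniture and walls round the work are solid. World frame = base frame: x ahead of the robot, y to its left, z up, the work surface at z = 0. Lengths are in m, angles in rad, forces in N, time in s.
With the tool pointing down it reaches from about 0.325 to 0.9 m from the base axis. Payload 6.1 kg.
Tool frame: the origin (TCP) lies where the fingers leave the gripper's body, on its centre line; the fingertips stand 70 mm ahead of it and the grasp point (between the pads) lies 51 mm ahead of it; z points along the fingers, y is the line along which they close (so a half turn about z gives the same grasp; the last joint's range is limited). The gripper opens to 87 mm and grips with 3 to 60 N. Pads are 19 mm wide; open, the fingers measure 117 mm over their backs; the gripper's body (75 mm by 190 mm) begins 51 mm behind the grasp point.
Start: joints at [-1.248, 0.22, 1.526, -0, 1.395, -0.126], TCP at [0.271, -0.563, 0.292] pointing down, gripper open.
Joint ranges: [-2.98, 2.98], [-0.91, 2.08], [0.09, 2.57], [-1.24, 4.39], [0.2, 2.65], [-2.68, 2.68]. Speed limits (rad/s): [2.57, 2.57, 3.01, 3.14, 3.14, 3.14].

INTERFACE

Orientations are given as a unit quaternion [x, y, z, w].
In Python, from station import status, capture, workorder gives the robot as it stands.
- The arm moves only by the tool arm_command, never from a script. Its argument "motion" is a list of rows, each a list of 7 numbers: the turn, a rotation vector about the tool's x, y, z in units of 180 degrees (1.0 is 180 degrees), then the shift along the tool's x, y, z in units of 100 mm (1.0 is 100 mm), then the closure, from -1 (fully open) to 1 (shut). A call has 1 to 20 rows; each row is the pose to reach, as a shift and turn from the pose commanded when the call began, along the tool's axes at that moment, turning the shorter way round; what a row does not reach only later rows make up. A row lasts 1/10 s, in which the tool goes at most 50 mm and 8.59 degrees, less where a joint would pass 70% of its speed; a pose out of reach is approached as far as the arm can. A call with a number of a shift or a turn outside -1 to 1 is refused whole. A call with a gripper value outside its range is refused whole. The fingers move at their own pace and stop on an object; the grip force is fixed at half the most. Time passes only in rows, so rows that repeat a pose let the fingers close. It gives the time, the measured TCP pose, the force, the opening and the grip force at its end, in the units of the state.
- status.get_state(): the state, without advancing time (a new reading comes with each control period).
- capture(name): name is "scene" or "top" or "wrist"; returns a dict with "image" (400x640x3 uint8, red, green, blue), "range_z" (400x640 float32, m along the optical axis (not along the pixel's ray), 0 where there is no reading), "mtx" (3x3 intrinsics, pixels), "k1" (the pictures are not rectified: a ray, as slopes to the right and down, at radius r is drawn at 1 + k1 r^2 times it, then the intrinsics apply), "rvec" (rotation vector, rad) and "tvec" (3), from world to camera coordinates, as OpenCV has them. Camera axes: x right, y down, z forward; pixel columns grow to the right and rows downward; lengths in m; the calibration is good to about 2 mm. A picture is of the moment at which its call begins.
- workorder.finish_job(): hands the job in; it is judged then, once.
The state is a dict: "time": time; "joint_pos": joint angles; "qvel": joint speeds; "joint_efforts": joint torques, N m; "tcp_pos": TCP position; "ee_rot": TCP orientation; "force": force on the tool from outside, world axes, zero at the start; "torque": the same for the moment, N m; "gripper_width": finger opening in m; "gripper_force": force on a finger pad.
Only numpy, scipy, OpenCV 4.12 (cv2) and the standard library are available. Lean on these libraries where they do the work, as an engineer would, in place of code of your own. Each camera call takes 0.05 s, during which the arm holds its last target. There are 200 camera calls.

## Working session

There is one attempt and no reset: what is moved stays moved. The work goes in short steps, Python scripts to look and compute and a tool call to move; the robot and the scene stay as the last step left them, time stands still between calls to the robot, and variables do not carry over. Pictures are saved under pics/ and viewed, at most 10 in all, crops included, and the job is handed in when it is done.

Besides the shell and the picture viewer there is one more tool, called after "Request:" by a JSON object that holds its "fn" and its "kwargs", one argument or row to a line. arm_command: Moves the arm, as the interface text tells. Its arguments: {"type":"object","properties":{"motion":{"type":"array","items":{"type":"array","items":{"type":"number"}}}},"required":["motion"]}

```bash
mkdir -p pics
cat > h.py <<'E'
import numpy as np, cv2
from station import status, capture, workorder
from scipy.spatial.transform import Rotation as R
def cam(n):
    c=capture(n); c['R']=cv2.Rodrigues(np.array(c['rvec'],float))[0]; c['t']=np.array(c['tvec'],float).ravel(); return c
def rays(c,px):
    px=np.asarray(px,float).reshape(-1,2); K=np.array(c['mtx']); d=(px-K[[0,1],[2,2]])/K[[0,1],[0,1]]
    s=d.copy()
    for _ in range(20): s=d/(1+c['k1']*(s**2).sum(1,keepdims=True))
    return np.c_[s,np.ones(len(s))]
def plane(c,px,z):
    r=rays(c,px)@c['R']; o=-c['R'].T@c['t']
    return o+r*((z-o[2])/r[:,2])[:,None]
def cloud(c):
    h,w=c['range_z'].shape; u,v=np.meshgrid(np.arange(w),np.arange(h))
    r=rays(c,np.c_[u.ravel(),v.ravel()])*c['range_z'].reshape(-1,1)
    return ((r-c['t'])@c['R']).reshape(h,w,3)
def proj(c,P):
    p=np.atleast_2d(P)@c['R'].T+c['t']; s=p[:,:2]/p[:,2:]; s=s*(1+c['k1']*(s**2).sum(1,keepdims=True)); K=np.array(c['mtx'])
    return s*K[[0,1],[0,1]]+K[[0,1],[2,2]]
def save(n,im): cv2.imwrite('pics/'+n+'.png',cv2.cvtColor(im,cv2.COLOR_RGB2BGR))
E
python3 - <<'E'
from h import *
import pickle
print(status.get_state())
for n in('scene','top'):
    c=cam(n); save(n+'0',c['image']); pickle.dump(c,open(n+'.pkl','wb')); print(n,-c['R'].T@c['t'],c['k1'],c['mtx'])
E
```

```text
{'time': 0.0, 'joint_pos': array([-1.24808941e+00,  2.21213080e-01,  1.52766181e+00, -9.83588720e-07,
        1.39470369e+00, -1.26053916e-01]), 'qvel': array([ 1.41799554e-03, -1.50655830e-04,  4.48745798e-04,  8.54418338e-04,
        7.60534465e-05, -3.51889109e-04]), 'joint_efforts': array([-4.09971271e-04, -4.94608426e+01, -3.87383687e+01,  6.97148661e-02,
        5.71581256e-02, -1.53354272e-04]), 'tcp_pos': array([ 0.27101544, -0.56261863,  0.29111838]), 'ee_rot': array([ 9.74931653e-01,  2.22502326e-01, -9.79588490e-05, -9.88116838e-04]), 'force': array([ 0.12743852, -0.40845932,  0.23496159]), 'torque': array([8.45725876e-05, 3.83144790e-02, 6.02676261e-02]), 'gripper_force': 0.0, 'gripper_width': 0.08712043108052418}
scene [-0.41291235  0.58904184  1.02503777] -0.07134392775772042 [[431.37516152   0.         320.31667067]
 [  0.         431.37516152 199.88353095]
 [  0.           0.           1.        ]]
top [0.31791773 0.00269813 1.51310694] -0.03175525772293846 [[477.27403726   0.         318.28255189]
 [  0.         477.27403726 206.36826178]
 [  0.           0.           1.        ]]
```

View pics/top0.png

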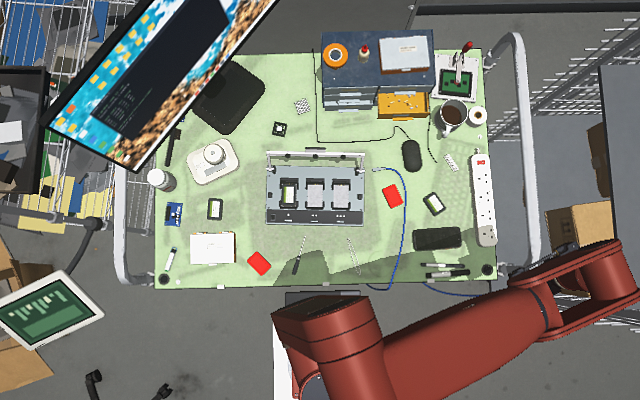

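View pics/scene0.png

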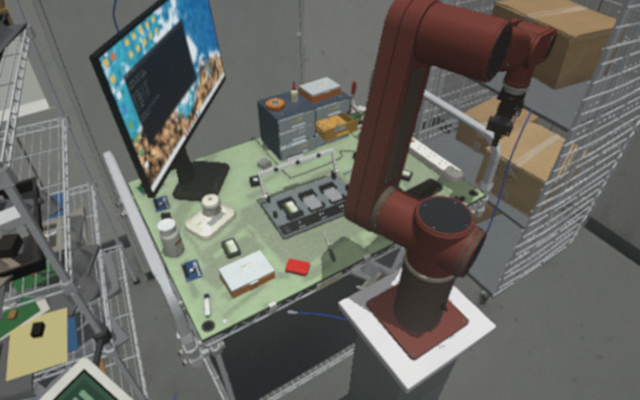

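Top view: the charger is at about (315,195), with its bar open at (315,155) and one pack in the left bay at (289,193).
- **Packs:** black packs lie at (433,203), beside the black handheld (437,238), and at (215,209), beside the orange/grey-lid box (212,248).
- **Not wanted:** red look-alikes at (392,196) and (259,263), a mouse at (411,155), and another box on the cabinet at (404,53), which is not on the worktop.

I'll confirm this in one enlarged crop and measure.

Run:
```python
from h import *
import pickle
c=pickle.load(open('top.pkl','rb')); im=c['image']
a=im[185:265,180:260]; b=im[175:255,390:470]
big=lambda x,s:cv2.resize(x,None,fx=s,fy=s,interpolation=cv2.INTER_CUBIC)
ch=im[145:230,260:375]
top=np.hstack([big(a,4),big(b,4)])
x=big(ch,3); x=np.pad(x,((0,0),(0,640-x.shape[1]),(0,0)))
save('crop1',np.vstack([top,x])[:600])
P=cloud(c)
for nm,(u,v) in dict(packH=(433,203),packS=(215,209),hand=(437,238),case=(212,248),ch=(315,218),p1=(289,193)).items():
    print(nm,P[v,u].round(3), plane(c,[[u,v]],0.017).round(3))
# dark+green blobs of packs
for nm,(u,v) in dict(packH=(433,203),packS=(215,209)).items():
    z=P[...,2]; m=(z>0.009)&(z<0.03); sub=np.zeros_like(m); sub[v-14:v+15,u-14:u+15]=1; m&=sub
    n,l,s,cc=cv2.connectedComponentsWithStats(m.astype(np.uint8)); k=l[v,u]; ys,xs=np.nonzero(l==k)
    print(nm,s[k],cv2.minAreaRect(P[l==k][:,:2].astype(np.float32)*1000), np.median(z[l==k]))
    hsv=cv2.cvtColor(im,cv2.COLOR_RGB2HSV)
# charger
z=P[...,2]; m=(z>0.012)&(z<0.04); sub=np.zeros_like(m); sub[160:232,258:372]=1; m&=sub
n,l,s,cc=cv2.connectedComponentsWithStats(m.astype(np.uint8)); k=1+np.argmax(s[1:,4]);print(s[k],cv2.minAreaRect(P[l==k][:,:2].astype(np.float32)*1000))
m=(z>0.05)&sub; q=P[m]; print('bar', q.min(0),q.max(0),len(q))
```

```text
packH [ 0.483 -0.357  0.019] [[ 0.483 -0.358  0.017]]
packS [0.484 0.332 0.012] [[0.484 0.331 0.017]]
hand [ 0.372 -0.365  0.014] [[ 0.372 -0.365  0.017]]
case [0.361 0.336 0.039] [[0.361 0.341 0.017]]
ch [0.446 0.016 0.021] [[0.446 0.016 0.017]]
p1 [0.525 0.095 0.038] [[0.528 0.096 0.017]]
packH [424 192  22  25 307] ((479.5726318359375, -364.341552734375), (73.23145294189453, 47.145599365234375), 32.173805236816406) 0.016789693147702178
packS [207 198  16  22 304] ((485.1383056640625, 333.7179870605469), (46.79743957519531, 67.82403564453125), 84.88834381103516) 0.01674689802494119
[ 265  165  100   62 5435] ((519.2498168945312, 14.3858642578125), (310.15216064453125, 190.18527221679688), 87.0274658203125)
bar [ 0.31791773 -0.14041089  0.05018936] [0.62004591 0.16341697 1.51310694] 146
```

View pics/crop1.png

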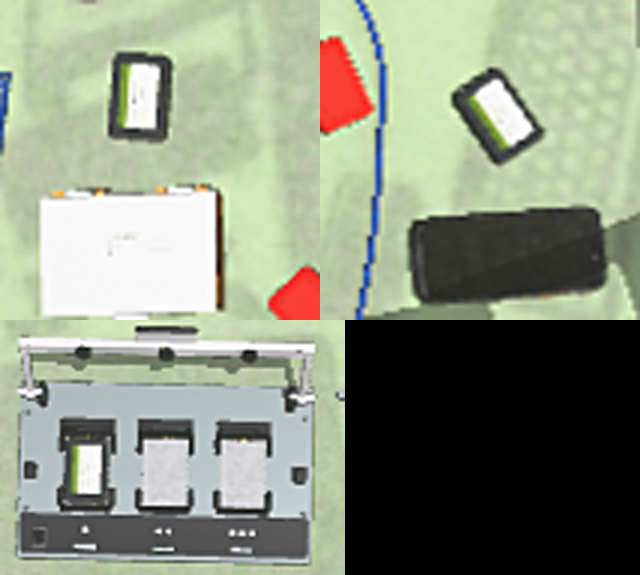

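The crop confirms both. The pack at crop (500,115) lies beside the handheld, with its green band lower-left, so the contacts point upper-left. The pack at crop (140,95) lies beside the orange/grey box, with green on the left, so the contacts point up. I'll fly to above the handheld pack.

```bash
cat >> h.py <<'E'
def yawpose(x,y,z,deg): return np.array([x,y,z]), R.from_euler('z',deg,degrees=True)*R.from_euler('x',180,degrees=True)
def plan(*targets, start=None):
    """print one tool-frame row per target (turn/180, shift/100mm), split so that no shift passes 1"""
    if start is None:
        s=status.get_state(); p,q=np.array(s['tcp_pos']),R.from_quat(s['ee_rot'])
    else: p,q=yawpose(*start)
    for T in targets:
        tp,tq=yawpose(*T) if len(T)==4 else T
        d=(q.inv()*tq).as_rotvec(); n=1
        for n in range(1,12):
            qs=[q*R.from_rotvec(d*k/n) for k in range(n)]
            sh=[qq.inv().apply((tp-p)/n)*10 for qq in qs]
            if np.abs(sh).max()<=1: break
        for s_ in sh: print((d/n/np.pi).round(4).tolist(), s_.round(3).tolist())
        print('--'); p,q=tp,tq
E
python3 - <<'E'
from h import *
plan((.45,-.36,.29,34))
E
```

```text
[-0.0002, -0.0, -0.0153] [0.831, -0.35, 0.005]
[-0.0002, -0.0, -0.0153] [0.846, -0.309, 0.005]
[-0.0002, -0.0, -0.0153] [0.86, -0.268, 0.004]
--
```

Request:
{"fn": "arm_command", "kwargs": {
  "motion": [
    [0,0,-0.015,0.83,-0.35,0,-1],
    [0,0,-0.015,0.83,-0.35,0,-1],
    [0,0,-0.015,0.83,-0.35,0,-1]
  ]
}}

```text
time: 0.4
tcp_pos: [0.3334, -0.4921, 0.2916]
ee_rot: [0.969, 0.247, 0.001, -0.001]
force: [-0.3, -0.6, -0.1]
gripper_width: 0.0872
gripper_force: 0.0
```

Request:
{"fn": "arm_command", "kwargs": {
  "motion": [
    [0,0,-0.015,0.85,-0.31,0,-1],
    [0,0,-0.015,0.85,-0.31,0,-1],
    [0,0,-0.015,0.85,-0.31,0,-1]
  ]
}}

```text
time: 0.7
tcp_pos: [0.3931, -0.4248, 0.2919]
ee_rot: [0.963, 0.27, 0.001, -0.001]
force: [-1.2, -0.2, 0.5]
gripper_width: 0.0872
gripper_force: 0.0
```

Request:
{"fn": "arm_command", "kwargs": {
  "motion": [
    [0,0,-0.015,0.86,-0.27,0,-1],
    [0,0,-0.015,0.86,-0.27,0,-1],
    [0,0,-0.015,0.86,-0.27,0,-1],
    [0,0,-0.015,0.86,-0.27,0,-1],
    [0,0,-0.015,0.86,-0.27,0,-1]
  ]
}}

```text
time: 1.2
tcp_pos: [0.4497, -0.3614, 0.292]
ee_rot: [0.957, 0.29, -0.0, 0.0]
force: [0.3, -1.4, -0.1]
gripper_width: 0.087
gripper_force: 0.0
```

Run:
```python
from h import *
c=cam('wrist'); save('w1',c['image']); s=status.get_state(); print(s['time'],s['tcp_pos'],s['ee_rot'],-c['R'].T@c['t'],c['mtx'][0][0],proj(c,[.48,-.364,.017]))
q=R.from_quat(s['ee_rot']); print(q.inv().apply(-c['R'].T@c['t']-s['tcp_pos']))
P=cloud(c); hsv=cv2.cvtColor(c['image'],cv2.COLOR_RGB2HSV); z=P[...,2]
m=((z>.010)&(z<.03)&(np.hypot(P[...,0]-.48,P[...,1]+.364)<.05)).astype(np.uint8); print(m.sum())
print(cv2.minAreaRect(P[m>0][:,:2].astype(np.float32)*1000), np.median(z[m>0]))
```

```text
1.25 [ 0.44954075 -0.36148968  0.29204773] [ 9.56995261e-01  2.90103367e-01 -3.26242250e-04  1.38852856e-05] [ 0.50743937 -0.32308446  0.38497387] 353.4521775168985 [[332.09640408 154.12675218]]
[ 0.06941904  0.00019253 -0.09297009]
2800
((481.9314880371094, -363.44659423828125), (68.93009948730469, 45.01626205444336), 31.966712951660156) 0.017807055945607154
```

View pics/w1.png

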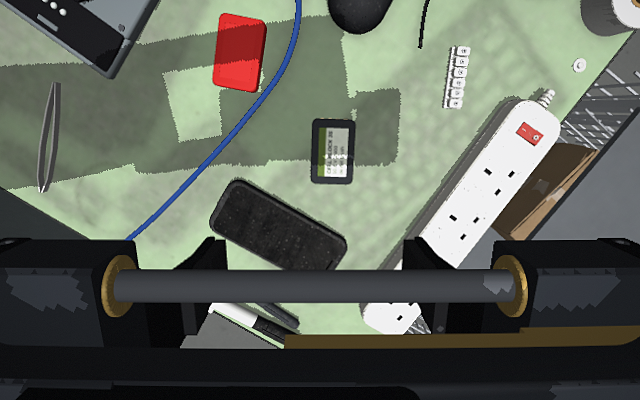

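The wrist view shows the pack at (332,151), measured as 68.9 x 45.0 mm with its top at 17.8 mm, which fits. The green band is on the left, so the contacts are up, and the handheld at (278,222) is clear of the fingers. Next: grasp.

Run:
```python
from h import *
plan((.4819,-.3634,.2,32),(.4819,-.3634,.13,32),(.4819,-.3634,.073,32),(.4819,-.3634,.16,32))
```

```text
[-0.0, 0.0002, 0.0096] [0.259, 0.196, 0.92]
--
[0.0, 0.0, 0.0] [0.0, -0.0, 0.7]
--
[0.0, 0.0, 0.0] [0.0, -0.0, 0.57]
--
[0.0, 0.0, 0.0] [-0.0, 0.0, -0.87]
--
```

Request:
{"fn": "arm_command", "kwargs": {
  "motion": [
    [0,0,0.0096,0.259,0.196,0.45,-1],
    [0,0,0.0096,0.259,0.196,0.92,-1],
    [0,0,0.0096,0.259,0.196,0.92,-1],
    [0,0,0.0096,0.259,0.196,0.92,-1]
  ]
}}

```text
time: 1.65
tcp_pos: [0.4815, -0.3625, 0.1992]
ee_rot: [0.961, 0.276, -0.001, -0.001]
force: [0.9, 0.2, 1.7]
gripper_width: 0.0873
gripper_force: 0.0
```

Request:
{"fn": "arm_command", "kwargs": {
  "motion": [
    [0,0,0,0,0,0.4,-1],
    [0,0,0,0,0,0.7,-1],
    [0,0,0,0,0,0.7,-1]
  ]
}}

```text
time: 1.95
tcp_pos: [0.4813, -0.3619, 0.1289]
ee_rot: [0.961, 0.276, -0.001, -0.002]
force: [-0.0, -0.6, -0.4]
gripper_width: 0.0869
gripper_force: 0.0
```

Request:
{"fn": "arm_command", "kwargs": {
  "motion": [
    [0,0,0,0,0,0.25,-1],
    [0,0,0,0,0,0.45,-1],
    [0,0,0,0,0,0.57,-1],
    [0,0,0,0,0,0.57,-1],
    [0,0,0,0,0,0.57,-1]
  ]
}}

```text
time: 2.45
tcp_pos: [0.4837, -0.3632, 0.0753]
ee_rot: [0.961, 0.276, 0.001, 0.001]
force: [0.4, -0.2, 0.2]
gripper_width: 0.0869
gripper_force: 0.0
```

Request:
{"fn": "arm_command", "kwargs": {
  "motion": [
    [0,0,0,0,0,0,0.2],
    [0,0,0,0,0,0,0.2],
    [0,0,0,0,0,0,0.2],
    [0,0,0,0,0,0,0.2],
    [0,0,0,0,0,0,0.2],
    [0,0,0,0,0,0,0.2],
    [0,0,0,0,0,0,0.2],
    [0,0,0,0,0,0,0.2]
  ]
}}

```text
time: 3.25
tcp_pos: [0.4829, -0.3621, 0.0732]
ee_rot: [0.961, 0.276, -0.0, -0.0]
force: [0.4, -0.6, 0.1]
gripper_width: 0.0446
gripper_force: 30.0
```

Run:
```python
from h import *
plan((.482,-.362,.17,32),(.43,.014,.30,-2))
```

```text
[-0.0, 0.0, 0.0005] [-0.007, -0.006, -0.968]
--
[0.0, -0.0, 0.0472] [0.388, -0.866, -0.325]
[0.0, -0.0, 0.0472] [0.256, -0.914, -0.325]
[0.0, -0.0, 0.0472] [0.118, -0.942, -0.325]
[0.0, -0.0, 0.0472] [-0.023, -0.949, -0.325]
--
```

Request:
{"fn": "arm_command", "kwargs": {
  "motion": [
    [0,0,0,0,0,-0.3,0.2],
    [0,0,0,0,0,-0.7,0.2],
    [0,0,0,0,0,-0.97,0.2],
    [0,0,0,0,0,-0.97,0.2]
  ]
}}

```text
time: 3.65
tcp_pos: [0.485, -0.3641, 0.1754]
ee_rot: [0.961, 0.276, 0.002, 0.004]
force: [0.7, -0.3, -0.4]
gripper_width: 0.0446
gripper_force: 30.0
```

Request:
{"fn": "arm_command", "kwargs": {
  "motion": [
    [0,0,0.047,0.388,-0.866,-0.325,0.2],
    [0,0,0.047,0.388,-0.866,-0.325,0.2],
    [0,0,0.047,0.388,-0.866,-0.325,0.2]
  ]
}}

```text
time: 3.95
tcp_pos: [0.4691, -0.2637, 0.2025]
ee_rot: [0.979, 0.206, -0.0, -0.001]
force: [0.7, 0.2, -1.3]
gripper_width: 0.0449
gripper_force: 30.0
```

Request:
{"fn": "arm_command", "kwargs": {
  "motion": [
    [0,0,0.047,0.256,-0.914,-0.325,0.2],
    [0,0,0.047,0.256,-0.914,-0.325,0.2],
    [0,0,0.047,0.256,-0.914,-0.325,0.2]
  ]
}}

```text
time: 4.25
tcp_pos: [0.4563, -0.1703, 0.2356]
ee_rot: [0.991, 0.134, 0.0, -0.001]
force: [1.4, -0.0, -1.0]
gripper_width: 0.045
gripper_force: 30.0
```

Request:
{"fn": "arm_command", "kwargs": {
  "motion": [
    [0,0,0.047,0.118,-0.942,-0.325,0.2],
    [0,0,0.047,0.118,-0.942,-0.325,0.2],
    [0,0,0.047,0.118,-0.942,-0.325,0.2]
  ]
}}

```text
time: 4.55
tcp_pos: [0.4433, -0.0769, 0.2685]
ee_rot: [0.998, 0.06, 0.001, -0.001]
force: [-0.0, 0.2, -0.3]
gripper_width: 0.0449
gripper_force: 30.0
```

Request:
{"fn": "arm_command", "kwargs": {
  "motion": [
    [0,0,0.047,-0.023,-0.95,-0.325,0.2],
    [0,0,0.047,-0.023,-0.95,-0.325,0.2],
    [0,0,0.047,-0.023,-0.95,-0.325,0.2],
    [0,0,0.047,-0.023,-0.95,-0.325,0.2],
    [0,0,0.047,-0.023,-0.95,-0.325,0.2]
  ]
}}

```text
time: 5.05
tcp_pos: [0.4299, 0.0129, 0.2991]
ee_rot: [1.0, -0.015, -0.001, 0.0]
force: [-0.2, -0.5, -1.3]
gripper_width: 0.0447
gripper_force: 30.0
```

Run:
```python
from h import *
import pickle
c=cam('wrist'); pickle.dump(c,open('w2.pkl','wb')); s=status.get_state(); print(s['time'],s['tcp_pos'],s['ee_rot'],s['gripper_width'])
P=cloud(c); z=P[...,2]; im=c['image'].copy(); save('w2',im)
m=((z>.0205)&(z<.0245)&(np.abs(P[...,0]-.52)<.13)&(np.abs(P[...,1]-.014)<.19)).astype(np.uint8)
r=cv2.minAreaRect(P[m>0][:,:2].astype(np.float32)*1000); print(m.sum(),r)
b=(z>.06)&(z<.2)&(P[...,0]>.57)&(np.abs(P[...,1])<.2); q=P[b]; print(b.sum(),q.min(0),q.max(0))
```

```text
5.1 [0.42986603 0.01265619 0.29903032] [ 9.99874706e-01 -1.57995516e-02 -9.45273316e-04  2.31130737e-04] 0.04445981401198559
35255 ((516.9099731445312, -1.8308258056640625), (343.182861328125, 167.53146362304688), 88.25129699707031)
2 [ 0.58619067 -0.13011807  0.06013298] [ 0.58622573 -0.12662816  0.06021121]
```

View pics/w2.png

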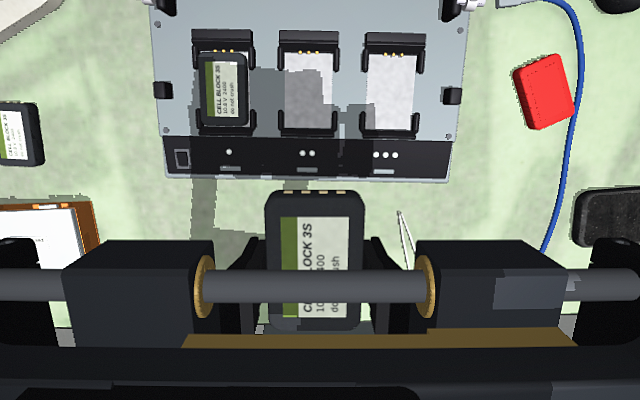

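The wrist view shows the held pack at (315,260) with its gold contacts up, towards the charger. Bay one is at (222,88), occupied, bay two at (308,92) and bay three at (390,92). Now I'll measure the charger and the held pack.

Run:
```python
from h import *
import pickle
c=pickle.load(open('w2.pkl','rb')); P=cloud(c); z=P[...,2]; X=P[...,0];Y=P[...,1]
def comp(m,seed):
    l=cv2.connectedComponents(m.astype(np.uint8),connectivity=4)[1]; return l==l[seed[1],seed[0]]
m=comp((z>.014)&(z<.045)&(X<.7),(270,158)); print(m.sum())
pts=P[m]
def line(dep,ind,lo,hi,f,n=40):
    b=np.linspace(lo,hi,n+1); u=[];v=[]
    for a,d in zip(b[:-1],b[1:]):
        k=(ind>=a)&(ind<d)
        if k.sum()>3: u.append((a+d)/2); v.append(f(dep[k]))
    u,v=np.array(u),np.array(v)
    for _ in range(3):
        p=np.polyfit(u,v,1); r=v-np.polyval(p,u); k=np.abs(r)<max(.0015,1.5*np.median(abs(r))); u,v=u[k],v[k]
    return p,len(u)
fr=line(pts[:,0],pts[:,1],-.12,.15,np.min); le=line(pts[:,1],pts[:,0],.44,.57,np.max); ri=line(pts[:,1],pts[:,0],.44,.57,np.min)
print('front x=a*y+b',fr,'left y',le,'right',ri)
for nm,(p,n) in dict(f=fr,l=le,r=ri).items(): print(nm,np.degrees(np.arctan(p[0])))
# pack_first
m1=comp((z>.035)&(z<.045),(222,75)); print('p1',m1.sum(),cv2.minAreaRect(P[m1][:,:2].astype(np.float32)*1000),np.median(z[m1]))
# bay floors (white)
for s in((308,110),(395,110)):
    im=c['image'].astype(int); print(im[s[1],s[0]],P[s[1],s[0]])
for nm,x0,x1 in(('b2',270,350),('b3',352,432)):
    mm=(z>.027)&(z<.036); mm[:, :x0]=0; mm[:,x1:]=0; mm[150:]=0; q=P[mm]; print(nm,mm.sum(),q.min(0),q.max(0),cv2.minAreaRect(q[:,:2].astype(np.float32)*1000))
# held pack top
mh=comp((z>.2)&(z<.27),(300,205)); mh[268:]=0
q=P[mh]; print('held',mh.sum(),np.median(q[:,2]),q.max(0),cv2.minAreaRect(q[:,:2].astype(np.float32)*1000))
```

```text
54455
front x=a*y+b (array([0.05071782, 0.42414499]), 40) left y (array([-0.0472739 ,  0.19335063]), 33) right (array([-0.05175022, -0.11243153]), 33)
f 2.9034289764911754
l -2.706579657325241
r -2.962426362160195
p1 3425 ((520.5648193359375, 97.30863952636719), (46.1845817565918, 68.18256378173828), 86.83399963378906) 0.039652800805624784
[144 145 148] [0.4986576  0.01546089 0.0231365 ]
[233 234 237] [ 0.49603047 -0.07245858  0.02361815]
b2 1926 [ 0.47168465 -0.01616637  0.02700912] [0.57189229 0.04612699 0.03599809] ((521.7803955078125, 14.579471588134766), (59.61918640136719, 98.9469985961914), 87.58737182617188)
b3 2039 [ 0.46737757 -0.09865162  0.02702706] [ 0.56813834 -0.03539468  0.0359998 ] ((517.6126098632812, -66.81722259521484), (60.586158752441406, 99.05353546142578), 86.94876098632812)
held 9069 0.2436623568528453 [0.46398106 0.04526576 0.26635059] ((446.4123840332031, 11.29415512084961), (67.57318878173828, 34.511802673339844), 88.29635620117188)
```

Run:
```python
from h import *
import pickle
for n in('top','scene'):
    c=pickle.load(open(n+'.pkl','rb')); P=cloud(c); z=P[...,2]
    m=(z>.07)&(z<.2)&(P[...,0]>.56)&(P[...,0]<.70)&(np.abs(P[...,1]-.015)<.15); q=P[m]
    a=np.radians(-2.9); q=(q-[.5165,.0152,0])@np.array([[np.cos(a),-np.sin(a),0],[np.sin(a),np.cos(a),0],[0,0,1]])
    print(n,m.sum(),np.percentile(q,[0,5,25,50,75,95,100],axis=0).round(3).tolist())
    print(np.degrees(np.arctan2(np.median(q[:,2])-.0505,.078-np.median(q[:,0]))))
plan((.5174,.0152,.155,-2.9),(.5174,.0152,.115,-2.9))
```

```text
top 680 [[0.082, -0.145, 0.071], [0.096, -0.139, 0.097], [0.107, -0.068, 0.124], [0.111, -0.0, 0.128], [0.116, 0.068, 0.132], [0.124, 0.138, 0.145], [0.128, 0.146, 0.152]]
112.72488219376999
scene 546 [[0.077, -0.144, 0.07], [0.09, -0.136, 0.086], [0.105, -0.062, 0.125], [0.109, 0.008, 0.13], [0.114, 0.082, 0.135], [0.125, 0.145, 0.146], [0.132, 0.149, 0.154]]
111.15057305351324
[0.0001, 0.0003, 0.003] [0.438, -0.027, 0.719]
[0.0001, 0.0003, 0.003] [0.437, -0.031, 0.72]
--
[0.0, 0.0, 0.0] [-0.0, -0.0, 0.4]
--
```

Request:
{"fn": "arm_command", "kwargs": {
  "motion": [
    [0,0,0.003,0.438,-0.027,0.72,0.2],
    [0,0,0.003,0.438,-0.027,0.72,0.2],
    [0,0,0.003,0.438,-0.027,0.72,0.2]
  ]
}}

```text
time: 5.4
tcp_pos: [0.4722, 0.0139, 0.2225]
ee_rot: [1.0, -0.021, -0.005, -0.0]
force: [-0.7, -0.5, -1.7]
gripper_width: 0.0449
gripper_force: 30.0
```

Request:
{"fn": "arm_command", "kwargs": {
  "motion": [
    [0,0,0.003,0.437,-0.031,0.72,0.2],
    [0,0,0.003,0.437,-0.031,0.72,0.2],
    [0,0,0.003,0.437,-0.031,0.72,0.2],
    [0,0,0.003,0.437,-0.031,0.72,0.2],
    [0,0,0.003,0.437,-0.031,0.72,0.2],
    [0,0,0.003,0.437,-0.031,0.72,0.2],
    [0,0,0.003,0.437,-0.031,0.72,0.2],
    [0,0,0.003,0.437,-0.031,0.72,0.2]
  ]
}}

```text
time: 6.2
tcp_pos: [0.5179, 0.0166, 0.1574]
ee_rot: [1.0, -0.025, 0.001, 0.0]
force: [0.1, -0.1, -1.3]
gripper_width: 0.0447
gripper_force: 30.0
```

Run:
```python
from h import *
c=cam('wrist'); save('w3',c['image']); s=status.get_state(); print(s['time'],s['tcp_pos'],s['ee_rot'],s['force'],s['qvel'])
P=cloud(c);z=P[...,2]
# held pack contact edge: top-surface points
m=(z>.09)&(z<.112)&(np.abs(P[...,1]-.015)<.03)&(P[...,0]>.52)&(P[...,0]<.57); q=P[m]; print(m.sum(),q[:,0].max(),np.percentile(q[:,0],[90,99]),np.median(q[:,2]),q[q[:,0]>.535][:,1].min(),q[q[:,0]>.535][:,1].max())
m1=(z>.036)&(z<.044)&(np.abs(P[...,1]-.097)<.035)&(P[...,0]>.48)&(P[...,0]<.6); q=P[m1]; print('p1',q[:,0].max(),np.percentile(q[:,0],99))
plan((.5174,.0152,.115,-2.9),(.5174,.0152,.0955,-2.9))
```

```text
6.25 [0.51777719 0.01664099 0.15713771] [ 9.99695590e-01 -2.46613085e-02  7.37498229e-04  5.21379357e-05] [-0.38501314  0.28265483 -0.73705182] [ 0.00118294  0.00963975  0.00259043  0.0007889  -0.00178774 -0.00137817]
7802 0.552419946693693 [0.54955134 0.5516104 ] 0.10197796006452134 -0.008652107884632464 0.03675562201712934
p1 0.5759510521929737 0.5679958637327747
[0.0, -0.0005, 0.0004] [-0.004, 0.015, 0.421]
--
[0.0, 0.0, 0.0] [-0.0, -0.0, 0.195]
--
```

View pics/w3.png

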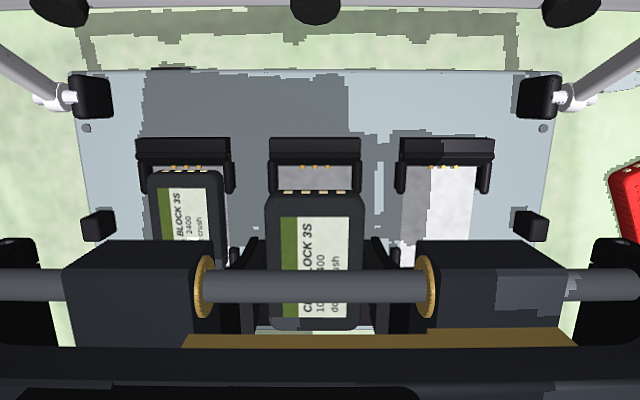

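Run:
```python
from h import *
c=cam('wrist'); P=cloud(c);z=P[...,2]
s=status.get_state(); print(s['tcp_pos'])
a=np.radians(-2.9); M=np.array([[np.cos(a),-np.sin(a)],[np.sin(a),np.cos(a)]])
L=(P[...,:2]-[.5165,.0152])@M*1000   # charger frame about bay2, mm
def rep(n,m):
    q=L[m]; print(n,m.sum(),'x',np.percentile(q[:,0],[0,2,98,100]).round(1),'y',np.percentile(q[:,1],[0,2,50,98,100]).round(1))
rep('held',(z>.097)&(z<.11)&(np.abs(L[...,1])<30)&(L[...,0]>20)&(L[...,0]<60))
rep('p1',(z>.0375)&(z<.044)&(np.abs(L[...,1]-82)<30)&(L[...,0]>15)&(L[...,0]<60))
for k,b in((1,82),(2,0),(3,-82)):
    w=(z>.026)&(z<.036)&(np.abs(L[...,1]-b)<40)&(L[...,0]>20)&(L[...,0]<60)
    rep('walls%d'%k,w); 
    for sgn in(1,-1): rep('  rib%+d'%sgn,w&(sgn*(L[...,1]-b)>12)&(L[...,0]<30)&(L[...,0]>22))
    f=(z>.018)&(z<.0255)&(np.abs(L[...,1]-b)<15)&(L[...,0]>15)&(L[...,0]<60); rep('  floor',f)
    w2=w&(np.abs(L[...,1]-b)<10); rep('  backwall',w2)
```

```text
[0.5177188  0.01665526 0.15686928]
held 3318 x [20.  20.3 34.3 34.6] y [-22.5 -20.8   0.3  21.1  22.7]
p1 2171 x [15.  15.3 43.4 45.3] y [ 55.7  60.2  81.2 102.5 108.6]
walls1 3079 x [20.2 22.2 54.6 54.9] y [ 51.6  52.2  79.  109.8 111.8]
  rib+1 83 x [22.1 22.2 29.6 29.8] y [106.5 106.8 108.7 111.5 111.7]
  rib-1 192 x [22.  22.3 29.9 30. ] y [51.6 51.7 55.4 59.8 60.6]
  floor 548 x [33.5 33.6 59.9 60. ] y [67.  67.7 81.7 96.5 96.9]
  backwall 897 x [33.3 33.8 54.6 54.7] y [72.  72.4 82.  91.6 92. ]
walls2 2673 x [20.1 22.5 54.4 54.6] y [-30.3 -28.8  -0.3  28.4  29.8]
  rib+1 124 x [22.  22.3 29.8 30. ] y [23.8 23.8 26.2 29.5 29.7]
  rib-1 125 x [22.1 22.2 29.7 30. ] y [-30.3 -30.1 -26.7 -24.2 -24.2]
  floor 1489 x [20.  20.4 59.7 59.7] y [-14.9 -14.6   0.3  14.6  14.9]
  backwall 805 x [35.  35.6 54.4 54.6] y [-10.   -9.6  -0.3   9.4  10. ]
walls3 2786 x [20.1 22.2 54.6 54.8] y [-111.3 -109.7  -81.   -52.2  -51.4]
  rib+1 118 x [22.1 22.3 29.6 29.7] y [-57.6 -57.3 -53.9 -51.6 -51.5]
  rib-1 143 x [22.  22.2 29.7 30. ] y [-111.2 -111.  -107.2 -105.6 -105.6]
  floor 1789 x [15.  15.6 59.9 60. ] y [-97.  -96.2 -81.8 -67.5 -67. ]
  backwall 769 x [34.9 35.6 54.6 54.6] y [-92.  -91.6 -82.  -72.5 -72. ]
```

Visual comparison: the held pack is within 0.3 mm of bay two's rib centre, and its contact edge is at +34.6 mm against a back wall at about 36. I'll lower it straight down.

Request:
{"fn": "arm_command", "kwargs": {
  "motion": [
    [0,0,0,0,0.003,0.2,0.2],
    [0,0,0,0,0.003,0.35,0.2],
    [0,0,0,0,0.003,0.42,0.2],
    [0,0,0,0,0.003,0.47,0.2],
    [0,0,0,0,0.003,0.5,0.2],
    [0,0,0,0,0.003,0.53,0.2],
    [0,0,0,0,0.003,0.55,0.2],
    [0,0,0,0,0.003,0.57,0.2],
    [0,0,0,0,0.003,0.585,0.2],
    [0,0,0,0,0.003,0.595,0.2],
    [0,0,0,0,0.003,0.595,0.2]
  ]
}}

```text
time: 7.4
tcp_pos: [0.5175, 0.0163, 0.0966]
ee_rot: [1.0, -0.025, -0.0, -0.0]
force: [-0.2, 0.4, -1.0]
gripper_width: 0.0444
gripper_force: 30.0
```

Run:
```python
from h import *
s=status.get_state(); print(s['time'],s['tcp_pos'],s['ee_rot'],s['force'],s['torque'],s['gripper_width'])
```

```text
7.4 [0.5175133  0.01632306 0.09664759] [ 9.99694123e-01 -2.47316138e-02 -9.16132232e-05 -1.52846311e-05] [-0.19004676  0.36007646 -1.0135994 ] [ 0.04487362  0.05257768 -0.00854766] 0.044425796291381284
```

Request:
{"fn": "arm_command", "kwargs": {
  "motion": [
    [0,0,0,0,0,0.01,0.2],
    [0,0,0,0,0,0.014,0.2],
    [0,0,0,0,0,0.014,0.2],
    [0,0,0,0,0,0.014,0.2]
  ]
}}

```text
time: 7.8
tcp_pos: [0.5176, 0.0163, 0.0954]
ee_rot: [1.0, -0.025, 0.0, 0.0]
force: [0.2, -0.0, -1.4]
gripper_width: 0.0444
gripper_force: 30.0
```

Request:
{"fn": "arm_command", "kwargs": {
  "motion": [
    [0,0,0,0,0,0,-0.35],
    [0,0,0,0,0,0,-0.35],
    [0,0,0,0,0,0,-0.35],
    [0,0,0,0,0,0,-0.35],
    [0,0,0,0,0,0,-0.35]
  ]
}}

```text
time: 8.3
tcp_pos: [0.5176, 0.0163, 0.0954]
ee_rot: [1.0, -0.025, 0.0, 0.0]
force: [-0.1, 0.1, -0.3]
gripper_width: 0.0584
gripper_force: 0.0
```

Request:
{"fn": "arm_command", "kwargs": {
  "motion": [
    [0,0,0,0,0,-0.1,-0.35],
    [0,0,0,0,0,-0.4,-0.35],
    [0,0,0,-0.4,0,-0.9,-0.35],
    [0,0,0,-0.9,0,-1,-0.35],
    [0,0,0,-0.9,0,-1,-0.35],
    [0,0,0,-0.9,0,-1,-0.35]
  ]
}}

```text
time: 8.9
tcp_pos: [0.4271, 0.0209, 0.1971]
ee_rot: [1.0, -0.025, 0.002, 0.0]
force: [0.9, 1.0, 0.0]
gripper_width: 0.059
gripper_force: 0.0
```

```bash
cat >> h.py <<'E'
def chk(b,c,org=(.5165,.0152)):
    P=cloud(c);z=P[...,2]; a=np.radians(-2.9); M=np.array([[np.cos(a),-np.sin(a)],[np.sin(a),np.cos(a)]])
    L=(P[...,:2]-list(org))@M*1000
    m=(z>.0365)&(z<.06)&(np.abs(L[...,1]-b)<28)&(np.abs(L[...,0])<42); q=L[m]
    if m.sum()<50: print('none',m.sum()); return
    print(b,m.sum(),'z',np.percentile(z[m],[5,50,95]).round(4),cv2.minAreaRect(q.astype(np.float32)))
    cf=np.linalg.lstsq(np.c_[q,np.ones(len(q))],z[m]*1000,rcond=None)[0]; print('tilt',cf.round(3))
E
python3 - <<'E'
from h import *
s=status.get_state(); print(s['time'],s['tcp_pos'],s['ee_rot'],s['force'],s['gripper_width'])
c=cam('wrist'); chk(0,c); chk(82,c); save('w4',c['image'])
E
```

```text
8.9 [0.42707863 0.02089774 0.19709756] [ 9.99695082e-01 -2.46409211e-02  1.59133638e-03  1.87708339e-04] [0.9428387  1.03328555 0.04399396] 0.05901497854114377
0 6828 z [0.0382 0.0397 0.041 ] ((0.007106781005859375, 0.41605186462402344), (84.4044189453125, 45.995208740234375), 1.0289310216903687)
tilt [-0.0000e+00 -1.0000e-03  3.9676e+01]
82 6745 z [0.0382 0.0397 0.0409] ((-0.031459808349609375, 81.20643615722656), (50.34608459472656, 83.52388763427734), 89.57412719726562)
tilt [1.0000e-03 4.0000e-03 3.9254e+01]
```

View pics/w4.png

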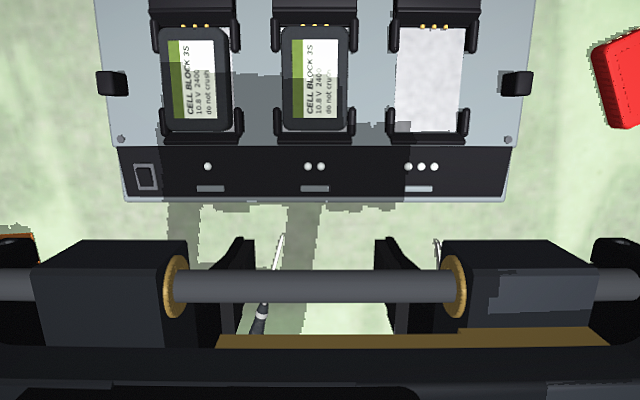

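Bay two is seated: its top is at 39.7 mm and level, the same as bay one, and the contact edges at rows of about 28 line up. Next is the pack by the box.

Run:
```python
from h import *
plan((.42,.32,.28,-4))
```

```text
[0.0, -0.0003, 0.0022] [-0.075, -0.995, -0.278]
[0.0, -0.0003, 0.0022] [-0.082, -0.994, -0.278]
[0.0, -0.0003, 0.0022] [-0.089, -0.994, -0.278]
--
```

Request:
{"fn": "arm_command", "kwargs": {
  "motion": [
    [0,0,0.002,-0.075,-0.99,-0.278,-0.35],
    [0,0,0.002,-0.075,-0.99,-0.278,-0.35],
    [0,0,0.002,-0.075,-0.99,-0.278,-0.35]
  ]
}}

```text
time: 9.25
tcp_pos: [0.4265, 0.1242, 0.225]
ee_rot: [1.0, -0.026, 0.002, -0.001]
force: [1.4, -0.7, 0.4]
gripper_width: 0.0586
gripper_force: 0.0
```

Request:
{"fn": "arm_command", "kwargs": {
  "motion": [
    [0,0,0.002,-0.082,-0.99,-0.278,-1],
    [0,0,0.002,-0.082,-0.99,-0.278,-1],
    [0,0,0.002,-0.082,-0.99,-0.278,-1]
  ]
}}

```text
time: 9.55
tcp_pos: [0.4235, 0.2235, 0.2525]
ee_rot: [1.0, -0.029, 0.001, -0.001]
force: [-0.8, -0.9, 0.6]
gripper_width: 0.0751
gripper_force: 0.0
```

Request:
{"fn": "arm_command", "kwargs": {
  "motion": [
    [0,0,0.002,-0.09,-0.99,-0.278,-1],
    [0,0,0.002,-0.09,-0.99,-0.278,-1],
    [0,0,0.002,-0.09,-0.99,-0.278,-1],
    [0,0,0.002,-0.09,-0.99,-0.278,-1],
    [0,0,0.002,-0.09,-0.99,-0.278,-1],
    [0,0,0.002,-0.09,-0.99,-0.278,-1]
  ]
}}

```text
time: 10.15
tcp_pos: [0.4198, 0.3171, 0.2777]
ee_rot: [0.999, -0.035, -0.001, 0.001]
force: [1.0, 0.3, 0.1]
gripper_width: 0.0871
gripper_force: 0.0
```

Run:
```python
from h import *
c=cam('wrist'); save('w5',c['image']); s=status.get_state(); print(s['time'],s['tcp_pos'],s['ee_rot'],s['gripper_width'])
P=cloud(c); z=P[...,2]
m=((z>.010)&(z<.03)&(np.hypot(P[...,0]-.485,P[...,1]-.333)<.047)); q=P[m]
r=cv2.minAreaRect(q[:,:2].astype(np.float32)*1000); print(m.sum(),r,np.median(z[m]))
g=cv2.cvtColor(c['image'],cv2.COLOR_RGB2HSV); gm=m&(g[...,0]>30)&(g[...,0]<50)&(g[...,1]>130); print('green',gm.sum(),P[gm].mean(0))
go=m&(g[...,0]>15)&(g[...,0]<30)&(g[...,1]>100); print('gold',go.sum(),P[go].mean(0) if go.any() else '')
x,y=np.array(r[0])/1000; a=r[2]-90
plan((x,y,.2,a),(x,y,.13,a),(x,y,.073,a))
```

```text
10.2 [0.41979594 0.31722229 0.27793096] [ 9.99384460e-01 -3.50736353e-02 -5.48957406e-04  4.90041246e-04] 0.08669817764452793
3272 ((484.80712890625, 333.5680847167969), (45.0948486328125, 67.63848114013672), 85.72777557373047) 0.017710742167610413
green 137 [0.48755043 0.34493076 0.01792591]
gold 0 
[0.0003, 0.0003, 0.0014] [0.638, -0.209, 0.778]
--
[0.0, 0.0, 0.0] [0.0, -0.0, 0.7]
--
[0.0, 0.0, 0.0] [0.0, -0.0, 0.57]
--
```

View pics/w5.png

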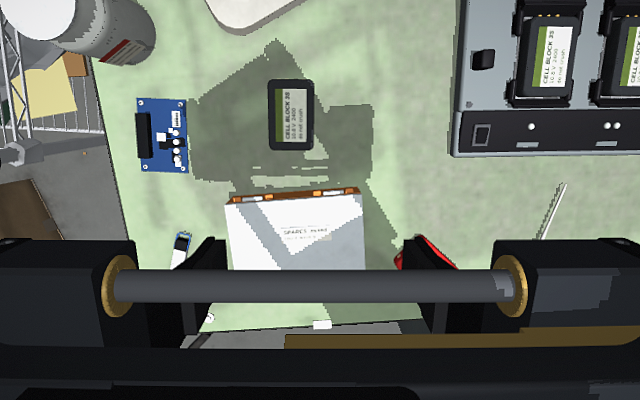

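The wrist view shows the pack at (291,114), measured 45 x 68 mm with its top at 17.7 mm. Green is on the left, so the contacts are up, and the orange/grey box is at (300,230). First I'll check clearance around the descent.

Run:
```python
from h import *
import pickle
P=cloud(pickle.load(open('top.pkl','rb')));z=P[...,2]
for h in(.05,.1,.15):
    m=(z>h)&(z<.5)&(np.abs(P[...,0]-.51)<.12)&(np.abs(P[...,1]-.334)<.13); q=P[m]; print(h,m.sum(),q.min(0).round(3) if m.any() else'',q.max(0).round(3) if m.any() else '')
```

```text
0.05 440 [0.553 0.302 0.051] [0.63  0.464 0.468]
0.1 329 [0.564 0.443 0.118] [0.63  0.464 0.468]
0.15 326 [0.602 0.443 0.233] [0.63  0.464 0.468]
```

Request:
{"fn": "arm_command", "kwargs": {
  "motion": [
    [0,0,0.0014,0.4,-0.13,0.4,-1],
    [0,0,0.0014,0.638,-0.209,0.778,-1],
    [0,0,0.0014,0.638,-0.209,0.778,-1],
    [0,0,0.0014,0.638,-0.209,0.778,-1]
  ]
}}

```text
time: 10.6
tcp_pos: [0.4841, 0.3337, 0.1986]
ee_rot: [0.999, -0.037, -0.002, 0.001]
force: [0.1, -0.6, -0.3]
gripper_width: 0.0871
gripper_force: 0.0
```

Request:
{"fn": "arm_command", "kwargs": {
  "motion": [
    [0,0,0,0,0,0.4,-1],
    [0,0,0,0,0,0.7,-1],
    [0,0,0,0,0,0.7,-1]
  ]
}}

```text
time: 10.9
tcp_pos: [0.4824, 0.3339, 0.1294]
ee_rot: [0.999, -0.036, -0.002, 0.001]
force: [-2.0, 0.3, 0.4]
gripper_width: 0.087
gripper_force: 0.0
```

Request:
{"fn": "arm_command", "kwargs": {
  "motion": [
    [0,0,0,0,0,0.25,-1],
    [0,0,0,0,0,0.45,-1],
    [0,0,0,0,0,0.56,-1],
    [0,0,0,0,0,0.56,-1],
    [0,0,0,0,0,0.56,-1]
  ]
}}

```text
time: 11.4
tcp_pos: [0.4856, 0.3357, 0.0771]
ee_rot: [0.999, -0.036, 0.001, -0.001]
force: [0.8, 0.2, -0.1]
gripper_width: 0.0869
gripper_force: 0.0
```

Request:
{"fn": "arm_command", "kwargs": {
  "motion": [
    [0,0,0,0,0,0,0.2],
    [0,0,0,0,0,0,0.2],
    [0,0,0,0,0,0,0.2],
    [0,0,0,0,0,0,0.2],
    [0,0,0,0,0,0,0.2],
    [0,0,0,0,0,0,0.2],
    [0,0,0,0,0,0,0.2],
    [0,0,0,0,0,0,0.2]
  ]
}}

```text
time: 12.2
tcp_pos: [0.4846, 0.3352, 0.0749]
ee_rot: [0.999, -0.036, -0.0, 0.0]
force: [-0.7, -1.1, -0.0]
gripper_width: 0.0448
gripper_force: 30.0
```

Run:
```python
from h import *
s=status.get_state(); print(s['time'],s['tcp_pos'],s['ee_rot'],s['gripper_width'],s['joint_pos'])
p=s['tcp_pos']
b3=np.array([.5123,-.0657])
plan((*p[:2],.17,-4.2),(b3[0]+.001,b3[1],.20,-2.9),(b3[0]+.001,b3[1],.157,-2.9))
```

```text
12.2 [0.48461591 0.3351663  0.07489078] [ 9.99340235e-01 -3.63192702e-02 -5.01544536e-05  4.75625700e-05] 0.04478056432733756 [ 4.71296637e-01  3.86174751e-01  1.76590829e+00 -4.11203980e-05
  9.89643518e-01  2.11477006e+00]
[0.0, 0.0, 0.0002] [-0.0, 0.0, -0.951]
--
[0.0, 0.0, -0.0018] [0.145, 0.994, -0.075]
[0.0, 0.0, -0.0018] [0.139, 0.995, -0.075]
[0.0, 0.0, -0.0018] [0.134, 0.996, -0.075]
[0.0, 0.0, -0.0018] [0.128, 0.997, -0.075]
--
[0.0, 0.0, 0.0] [-0.0, -0.0, 0.43]
--
```

Request:
{"fn": "arm_command", "kwargs": {
  "motion": [
    [0,0,0,0,0,-0.3,0.2],
    [0,0,0,0,0,-0.7,0.2],
    [0,0,0,0,0,-0.95,0.2],
    [0,0,0,0,0,-0.95,0.2]
  ]
}}

```text
time: 12.6
tcp_pos: [0.4871, 0.3365, 0.1748]
ee_rot: [0.999, -0.036, 0.004, -0.002]
force: [-0.3, 0.4, -1.3]
gripper_width: 0.0447
gripper_force: 30.0
```

Request:
{"fn": "arm_command", "kwargs": {
  "motion": [
    [0,0,-0.002,0.145,0.994,-0.075,0.2],
    [0,0,-0.002,0.145,0.994,-0.075,0.2],
    [0,0,-0.002,0.145,0.994,-0.075,0.2]
  ]
}}

```text
time: 12.9
tcp_pos: [0.4917, 0.2303, 0.1762]
ee_rot: [0.999, -0.035, -0.001, 0.001]
force: [0.3, -0.3, -0.8]
gripper_width: 0.0447
gripper_force: 30.0
```

Request:
{"fn": "arm_command", "kwargs": {
  "motion": [
    [0,0,-0.002,0.139,0.995,-0.075,0.2],
    [0,0,-0.002,0.139,0.995,-0.075,0.2],
    [0,0,-0.002,0.139,0.995,-0.075,0.2]
  ]
}}

```text
time: 13.2
tcp_pos: [0.4993, 0.1303, 0.1841]
ee_rot: [0.999, -0.033, -0.0, 0.001]
force: [1.0, 0.6, -1.7]
gripper_width: 0.0448
gripper_force: 30.0
```

Request:
{"fn": "arm_command", "kwargs": {
  "motion": [
    [0,0,-0.002,0.134,0.996,-0.075,0.2],
    [0,0,-0.002,0.134,0.996,-0.075,0.2],
    [0,0,-0.002,0.134,0.996,-0.075,0.2]
  ]
}}

```text
time: 13.5
tcp_pos: [0.507, 0.0304, 0.1921]
ee_rot: [1.0, -0.029, 0.0, 0.001]
force: [-0.1, 0.6, -0.8]
gripper_width: 0.0447
gripper_force: 30.0
```

Request:
{"fn": "arm_command", "kwargs": {
  "motion": [
    [0,0,-0.001,0.128,0.997,-0.075,0.2],
    [0,0,-0.001,0.128,0.997,-0.075,0.2],
    [0,0,-0.001,0.128,0.997,-0.075,0.2],
    [0,0,-0.001,0.128,0.997,-0.075,0.2],
    [0,0,-0.001,0.128,0.997,-0.075,0.2]
  ]
}}

```text
time: 14.0
tcp_pos: [0.5135, -0.0643, 0.1989]
ee_rot: [1.0, -0.025, -0.001, -0.001]
force: [0.3, 0.2, -1.4]
gripper_width: 0.0447
gripper_force: 30.0
```

Request:
{"fn": "arm_command", "kwargs": {
  "motion": [
    [0,0,0,0,0,0.25,0.2],
    [0,0,0,0,0,0.43,0.2],
    [0,0,0,0,0,0.43,0.2],
    [0,0,0,0,0,0.43,0.2],
    [0,0,0,0,0,0.43,0.2],
    [0,0,0,0,0,0.43,0.2],
    [0,0,0,0,0,0.43,0.2]
  ]
}}

```text
time: 14.7
tcp_pos: [0.5145, -0.0657, 0.1579]
ee_rot: [1.0, -0.025, 0.001, 0.0]
force: [1.0, 0.4, -0.1]
gripper_width: 0.0451
gripper_force: 30.0
```

Run:
```python
from h import *
c=cam('wrist'); P=cloud(c);z=P[...,2]
s=status.get_state(); print(s['time'],s['tcp_pos'],np.degrees(2*np.arctan2(s['ee_rot'][1],s['ee_rot'][0])),s['gripper_width'])
a=np.radians(-2.9); M=np.array([[np.cos(a),-np.sin(a)],[np.sin(a),np.cos(a)]])
L=(P[...,:2]-[.5165,.0152])@M*1000
def rep(n,m):
    q=L[m]; print(n,m.sum(),'x',np.percentile(q[:,0],[0,2,98,100]).round(1),'y',np.percentile(q[:,1],[0,2,50,98,100]).round(1))
h=(z>.09)&(z<.11)&(np.abs(L[...,1]+82)<30)&(L[...,0]>20)&(L[...,0]<60); rep('held',h); print(np.median(z[h]))
for lo in(20,25,30):
    rep('heldslice',h&(L[...,0]>lo)&(L[...,0]<lo+3))
w=(z>.026)&(z<.036)&(np.abs(L[...,1]+82)<40)&(L[...,0]>20)&(L[...,0]<60)
for sgn in(1,-1): rep('  rib%+d'%sgn,w&(sgn*(L[...,1]+82)>12)&(L[...,0]<30)&(L[...,0]>22))
rep('  backwall',w&(np.abs(L[...,1]+82)<10))
```

```text
14.75 [ 0.51438345 -0.06573995  0.15768498] -2.905577713497609 0.044559932349664245
held 3990 x [20.  20.4 36.7 37.4] y [-104.9 -103.4  -82.1  -61.4  -59.8]
0.10058441806563748
heldslice 623 x [20.  20.1 23.  23. ] y [-104.9 -103.7  -82.5  -61.1  -60.3]
heldslice 679 x [25.  25.1 28.  28. ] y [-104.5 -103.7  -82.1  -61.1  -59.9]
heldslice 653 x [30.  30.1 32.9 33. ] y [-104.5 -103.7  -82.1  -61.2  -60.1]
  rib+1 106 x [22.4 22.7 29.8 30. ] y [-58.3 -58.2 -55.5 -52.7 -52.3]
  rib-1 105 x [22.2 22.7 29.8 29.8] y [-112.2 -112.1 -109.2 -106.2 -106.2]
  backwall 768 x [35.1 35.7 54.5 54.6] y [-92.  -91.8 -82.1 -72.4 -72. ]
```

The held pack's y is within 0.2 mm of the rib centre. Its contact edge is at 37.4 mm against the 34.6 that worked before, so I'll shift back 2.8 mm and lower.

Request:
{"fn": "arm_command", "kwargs": {
  "motion": [
    [0,0,0,-0.028,-0.002,0.1,0.2],
    [0,0,0,-0.028,-0.002,0.25,0.2],
    [0,0,0,-0.028,-0.002,0.35,0.2],
    [0,0,0,-0.028,-0.002,0.42,0.2],
    [0,0,0,-0.028,-0.002,0.47,0.2],
    [0,0,0,-0.028,-0.002,0.5,0.2],
    [0,0,0,-0.028,-0.002,0.53,0.2],
    [0,0,0,-0.028,-0.002,0.55,0.2],
    [0,0,0,-0.028,-0.002,0.57,0.2],
    [0,0,0,-0.028,-0.002,0.585,0.2],
    [0,0,0,-0.028,-0.002,0.595,0.2],
    [0,0,0,-0.028,-0.002,0.595,0.2],
    [0,0,0,-0.028,-0.002,0.595,0.2]
  ]
}}

```text
time: 16.05
tcp_pos: [0.5112, -0.0654, 0.0975]
ee_rot: [1.0, -0.025, 0.0, 0.0]
force: [0.1, 0.3, -0.6]
gripper_width: 0.045
gripper_force: 30.0
```

Request:
{"fn": "arm_command", "kwargs": {
  "motion": [
    [0,0,0,0,0,0.005,0.2],
    [0,0,0,0,0,0.005,0.2],
    [0,0,0,0,0,0.005,-0.35],
    [0,0,0,0,0,0.005,-0.35],
    [0,0,0,0,0,0.005,-0.35],
    [0,0,0,0,0,0.005,-0.35],
    [0,0,0,0,0,0.005,-0.35]
  ]
}}

```text
time: 16.75
tcp_pos: [0.5112, -0.0653, 0.097]
ee_rot: [1.0, -0.025, 0.0, 0.0]
force: [-0.7, -0.8, 0.5]
gripper_width: 0.058
gripper_force: 0.0
```

Request:
{"fn": "arm_command", "kwargs": {
  "motion": [
    [0,0,0,0,0,-0.1,-0.35],
    [0,0,0,0,0,-0.4,-0.35],
    [0,0,0,-0.4,0,-0.9,-0.35],
    [0,0,0,-0.9,-0.4,-1,-0.35],
    [0,0,0,-0.9,-0.8,-1,-0.35],
    [0,0,0,-0.9,-0.8,-1,0],
    [0,0,0,-0.9,-0.8,-1,0.5],
    [0,0,0,-0.9,-0.8,-1,1],
    [0,0,0,-0.9,-0.8,-1,1]
  ]
}}

```text
time: 17.65
tcp_pos: [0.4258, 0.0182, 0.1968]
ee_rot: [1.0, -0.026, -0.0, 0.0]
force: [0.6, -0.4, 0.6]
gripper_width: 0.0346
gripper_force: 0.0
```

Run:
```python
from h import *
s=status.get_state(); print(s['time'],s['tcp_pos'],s['ee_rot'],s['force'],s['gripper_width'])
c=cam('wrist'); chk(-82,c); chk(0,c); chk(82,c); save('w6',c['image'])
```

```text
17.65 [0.42579589 0.01820845 0.19681313] [ 9.99666133e-01 -2.58373970e-02 -1.76923340e-04  1.39796203e-04] [ 0.61757751 -0.39077678  0.56435843] 0.034589154572669575
-82 6805 z [0.0383 0.0397 0.041 ] ((0.16670989990234375, -82.51129913330078), (48.90175247192383, 83.93731689453125), 89.2447738647461)
tilt [ 1.0000e-03 -6.0000e-03  3.9164e+01]
0 6946 z [0.0382 0.0397 0.0409] ((0.16919708251953125, 1.4350566864013672), (83.76985931396484, 50.202171325683594), 0.6442504525184631)
tilt [ 1.0000e-03 -0.0000e+00  3.9637e+01]
82 6764 z [0.0382 0.0397 0.0409] ((0.15146636962890625, 81.59764862060547), (84.19100189208984, 46.72297668457031), 1.2446850538253784)
tilt [-0.0000e+00  6.0000e-03  3.9119e+01]
```

View pics/w6.png

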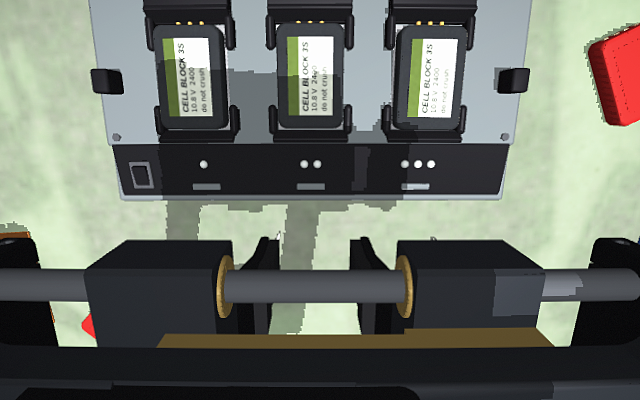

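All three packs are seated: tops at 39.7 mm, level, and the contact edges line up at rows of about 26. Now I'll plan the bar swing. The closed fingertips go behind the bar at charger y = +70 mm, beside the lip, and then follow the arc.

Run:
```python
from h import *
import pickle
s=status.get_state(); a=np.radians(-2.9); M=np.array([[np.cos(a),-np.sin(a)],[np.sin(a),np.cos(a)]])
p=np.r_[(s['tcp_pos'][:2]-[.5176,.0163])@M*1000,s['tcp_pos'][2]*1000]; print('now charger frame',p.round(1))
for nm in('top',):
    P=cloud(pickle.load(open(nm+'.pkl','rb'))); L=(P[...,:2]-[.5171,.0155])@M*1000; z=P[...,2]*1000
    m=(z>15)&(L[...,0]>130)&(L[...,0]<280)&(L[...,1]>-40)&(L[...,1]<190); q=L[m]; print('behind',m.sum(),[(q[k].round(0).tolist(),z[m][k].round(0)) for k in np.argsort(q[:,0])[:600:60]], z[m].max() if m.any() else 0)
    b=(z>100)&(z<170)&(L[...,0]>60)&(L[...,0]<150)&(np.abs(L[...,1]-70)<25); print('bar@70',np.median(L[b],0),np.median(z[b]),L[b].max(0),z[b].max())
for th in range(112,-1,-8):
    t=np.radians(th); x=80-80*np.cos(t)+5*np.sin(t)+9.5*np.sin(t); zz=50.5+80*np.sin(t)+5*np.cos(t)
    print(th,round(x,1),round(zz+70,1))
```

```text
now charger frame [-91.9  -2.8 196.7]
behind 91 [([193.0, 108.0], np.float64(21.0)), ([224.0, 119.0], np.float64(17.0))] 38.70890466754368
bar@70 [110.27738206  73.45557375] 128.42167932927802 [118.84612054  94.57515951] 137.83414228170236
112 123.4 192.8
104 113.4 196.9
96 102.8 199.5
88 91.7 200.6
80 80.4 200.2
72 69.1 198.1
64 58.0 194.6
56 47.3 189.6
48 37.2 183.3
40 28.0 175.8
32 19.8 167.1
24 12.8 157.6
16 7.1 147.4
8 2.8 136.6
0 0.0 125.5
```

Request:
{"fn": "arm_command", "kwargs": {
  "motion": [
    [0,0,0,0.2,-0.2,-0.4,1],
    [0,0,0,0.6,-0.5,-0.55,1],
    [0,0,0,1,-0.73,-0.55,1],
    [0,0,0,1,-0.73,-0.55,1],
    [0,0,0,1,-0.73,-0.55,1]
  ]
}}

```text
time: 18.2
tcp_pos: [0.5292, 0.0865, 0.2501]
ee_rot: [1.0, -0.025, -0.002, 0.0]
force: [-0.3, 0.5, -0.4]
gripper_width: 0.0009
gripper_force: 0.0
```

Request:
{"fn": "arm_command", "kwargs": {
  "motion": [
    [0,0,0,0.5,0,0,1],
    [0,0,0,1,0,0,1],
    [0,0,0,1,0,0,1],
    [0,0,0,1,0,0,1]
  ]
}}

```text
time: 18.6
tcp_pos: [0.6283, 0.0804, 0.2504]
ee_rot: [1.0, -0.026, -0.002, 0.0]
force: [-1.0, 0.5, -0.2]
gripper_width: 0.0005
gripper_force: 0.0
```

Request:
{"fn": "arm_command", "kwargs": {
  "motion": [
    [0,0,0,0.2,0,0,1],
    [0,0,0,0.4,0,0,1],
    [0,0,0,0.4,0,0,1],
    [0,0,0,0.4,0,0,1],
    [0,0,0,0.4,0,0,1]
  ]
}}

```text
time: 19.1
tcp_pos: [0.6674, 0.0798, 0.2525]
ee_rot: [1.0, -0.025, -0.0, 0.0]
force: [-1.0, 0.6, -0.4]
gripper_width: 0.0005
gripper_force: 0.0
```

```bash
cat >> h.py <<'E'
def cf():
    s=status.get_state(); a=np.radians(-2.9); M=np.array([[np.cos(a),-np.sin(a)],[np.sin(a),np.cos(a)]])
    print(s['time'],np.r_[(s['tcp_pos'][:2]-[.5176,.0163])@M*1000,s['tcp_pos'][2]*1000].round(1),R.from_quat(s['ee_rot']).as_rotvec().round(4),s['force'].round(1),round(s['gripper_width'],4))
E
python3 -c "
from h import *
cf()"
```

```text
19.1 [146.4  71.  252.5] [ 3.1406e+00 -7.9700e-02 -4.0000e-04] [-1.   0.6 -0.4] 0.0005
```

Request:
{"fn": "arm_command", "kwargs": {
  "motion": [
    [0,0,0,0,0,0.3,1],
    [0,0,0,0,0,0.65,1],
    [0,0,0,0,0,0.65,1],
    [0,0,0,0,0,0.65,1],
    [0,0,0,0,0,0.65,1]
  ]
}}

```text
time: 19.6
tcp_pos: [0.6696, 0.0799, 0.1895]
ee_rot: [1.0, -0.025, 0.002, -0.0]
force: [-0.5, 0.1, 0.2]
gripper_width: 0.0006
gripper_force: 0.0
```

Request:
{"fn": "arm_command", "kwargs": {
  "motion": [
    [0,0,0,-0.12,0,0,1],
    [0,0,0,-0.2,0,0,1],
    [0,0,0,-0.27,0,-0.02,1],
    [0,0,0,-0.33,0,-0.05,1],
    [0,0,0,-0.38,0,-0.07,1],
    [0,0,0,-0.44,0,-0.09,1],
    [0,0,0,-0.5,0,-0.1,1],
    [0,0,0,-0.55,0,-0.1,1],
    [0,0,0,-0.61,0,-0.1,1],
    [0,0,0,-0.66,0,-0.1,1],
    [0,0,0,-0.72,0,-0.1,1],
    [0,0,0,-0.77,0,-0.09,1],
    [0,0,0,-0.83,0,-0.08,1],
    [0,0,0,-0.88,0,-0.06,1],
    [0,0,0,-0.94,0,-0.035,1],
    [0,0,0,-0.94,0,-0.035,1]
  ]
}}

```text
time: 21.2
tcp_pos: [0.5736, 0.0847, 0.1897]
ee_rot: [1.0, -0.025, -0.001, 0.0]
force: [-1.0, 0.6, -1.0]
gripper_width: 0.0005
gripper_force: 0.0
```

```bash
python3 -c "
from h import *
import pickle
cf()
c=cam('top'); save('t2',c['image']); P=cloud(c); a=np.radians(-2.9); M=np.array([[np.cos(a),-np.sin(a)],[np.sin(a),np.cos(a)]]); L=(P[...,:2]-[.5171,.0155])@M*1000; z=P[...,2]*1000
for y in(-100,-50,120):
  b=(z>60)&(z<150)&(L[...,0]>-20)&(L[...,0]<150)&(np.abs(L[...,1]-y)<12); print(y,b.sum(),np.median(L[b],0),np.median(z[b])) if b.any() else print(y,0)
"
```

```text
21.2 [ 52.5  71.2 189.7] [ 3.1405e+00 -7.9400e-02 -3.1000e-03] [-1.   0.6 -1. ] 0.0005
-100 40 [  33.94498958 -100.74603603] 124.09092684467541
-50 32 [ 34.9605415  -50.60658188] 123.40718952777385
120 7 [ 30.02906112 121.81204551] 122.42950959706118
```

The bar is at about 58° and following the fingers. Continuing the arc.

Request:
{"fn": "arm_command", "kwargs": {
  "motion": [
    [0,0,0,-0.05,0,0,1],
    [0,0,0,-0.105,0,0.03,1],
    [0,0,0,-0.155,0,0.067,1],
    [0,0,0,-0.2,0,0.1,1],
    [0,0,0,-0.245,0,0.14,1],
    [0,0,0,-0.285,0,0.18,1],
    [0,0,0,-0.327,0,0.227,1],
    [0,0,0,-0.365,0,0.27,1],
    [0,0,0,-0.397,0,0.32,1],
    [0,0,0,-0.427,0,0.37,1],
    [0,0,0,-0.454,0,0.42,1],
    [0,0,0,-0.478,0,0.477,1],
    [0,0,0,-0.497,0,0.53,1],
    [0,0,0,-0.51,0,0.577,1],
    [0,0,0,-0.51,0,0.577,1],
    [0,0,0,-0.51,0,0.577,1]
  ]
}}

```text
time: 22.85
tcp_pos: [0.5237, 0.0872, 0.1325]
ee_rot: [1.0, -0.025, -0.0, -0.0]
force: [-0.3, -0.4, -0.3]
gripper_width: 0.0003
gripper_force: 0.0
```

Request:
{"fn": "arm_command", "kwargs": {
  "motion": [
    [0,0,0,-0.01,0,0.02,1],
    [0,0,0,-0.01,0,0.04,1],
    [0,0,0,-0.01,0,0.05,1],
    [0,0,0,-0.01,0,0.05,1],
    [0,0,0,-0.01,0,0.05,1]
  ]
}}

```text
time: 23.35
tcp_pos: [0.5229, 0.0873, 0.1277]
ee_rot: [1.0, -0.025, -0.0, 0.0]
force: [0.2, 0.1, 0.4]
gripper_width: 0.0005
gripper_force: 0.0
```

```bash
python3 -c "
from h import *
cf()"
```

```text
23.35 [  1.7  71.1 127.7] [ 3.1406e+00 -7.9700e-02 -3.0000e-04] [0.2 0.1 0.4] 0.0005
```

Request:
{"fn": "arm_command", "kwargs": {
  "motion": [
    [0,0,0,-0.01,0,0.01,1],
    [0,0,0,-0.01,0,0.02,1],
    [0,0,0,-0.01,0,0.02,1],
    [0,0,0,-0.01,0,0.02,1]
  ]
}}

```text
time: 23.75
tcp_pos: [0.5218, 0.0873, 0.1256]
ee_rot: [1.0, -0.025, -0.0, 0.0]
force: [-0.5, -1.4, 0.2]
gripper_width: 0.0003
gripper_force: 0.1
```

Request:
{"fn": "arm_command", "kwargs": {
  "motion": [
    [0,0,0,0,0,0.01,1],
    [0,0,0,0,0,0.01,1],
    [0,0,0,0,0,0.01,1]
  ]
}}

```text
time: 24.05
tcp_pos: [0.5219, 0.0873, 0.1255]
ee_rot: [1.0, -0.025, -0.0, 0.0]
force: [-2.8, -1.0, 6.9]
gripper_width: 0.0001
gripper_force: 3.6
```

```bash
python3 -c "
from h import *
cf()
c=cam('top'); P=cloud(c); a=np.radians(-2.9); M=np.array([[np.cos(a),-np.sin(a)],[np.sin(a),np.cos(a)]]); L=(P[...,:2]-[.5171,.0155])@M*1000; z=P[...,2]*1000
for y in(-115,-41,120,0):
  b=(z>46)&(z<75)&(np.abs(L[...,0])<16)&(np.abs(L[...,1]-y)<14); print(y,b.sum(),np.median(L[b],0),np.percentile(z[b],[10,50,90])) if b.any() else print(y,0)
"
```

```text
24.05 [  0.7  71.2 125.5] [ 3.1405e+00 -7.9500e-02 -7.0000e-04] [-2.8 -1.   6.9] 0.0001
-115 40 [  -3.25377845 -116.17541719] [50.20317968 55.19887241 59.62969281]
-41 48 [ -1.98249768 -42.08689891] [50.7963239  54.52619054 58.17860637]
120 0
0 6 [-6.42267080e-03  1.17805402e+01] [51.49965041 53.15941525 57.98686162]
```

Contact force rises at exactly the predicted closed height (TCP 125.5 mm, bar top 55). One small extra press, then I'll retreat and check.

Request:
{"fn": "arm_command", "kwargs": {
  "motion": [
    [0,0,0,0,0,0.01,1],
    [0,0,0,0,0,0.01,1],
    [0,0,0,0,0,0.01,1]
  ]
}}

```text
time: 24.4
tcp_pos: [0.5219, 0.0873, 0.1254]
ee_rot: [1.0, -0.025, -0.0, 0.0]
force: [-5.9, -1.0, 14.0]
gripper_width: 0.0002
gripper_force: 7.2
```

Request:
{"fn": "arm_command", "kwargs": {
  "motion": [
    [0,0,0,0,0,-0.15,1],
    [0,0,0,0,0,-0.4,1],
    [0,0,0,-0.2,0,-0.8,1],
    [0,0,0,-0.6,0,-1,1],
    [0,0,0,-1,0,-1,1],
    [0,0,0,-1,0.5,-1,1],
    [0,0,0,-1,0.5,-1,1],
    [0,0,0,-1,0.5,-1,1]
  ]
}}

```text
time: 25.2
tcp_pos: [0.4198, 0.0417, 0.2245]
ee_rot: [1.0, -0.027, 0.001, -0.0]
force: [-0.4, 1.0, -0.2]
gripper_width: 0.0002
gripper_force: 0.0
```

```bash
python3 -c "
from h import *
cf()
c=cam('wrist'); save('w7',c['image']); P=cloud(c); a=np.radians(-2.9); M=np.array([[np.cos(a),-np.sin(a)],[np.sin(a),np.cos(a)]]); L=(P[...,:2]-[.5171,.0155])@M*1000; z=P[...,2]*1000
for y in(-115,-41,41,120):
  b=(z>46)&(z<75)&(np.abs(L[...,0])<12)&(np.abs(L[...,1]-y)<14)
  if b.any(): print(y,b.sum(),np.median(L[b],0),np.percentile(z[b],[10,50,90]),np.polyfit(L[b][:,0],z[b],1))
for y in(-82,0,82):
  b=(z>35)&(z<44)&(L[...,0]>-40)&(L[...,0]<-12)&(np.abs(L[...,1]-y)<20); print(y,np.median(z[b]))
"
```

```text
25.2 [-99.   20.4 224.5] [-3.1403e+00  8.4000e-02 -2.5000e-03] [-0.4  1.  -0.2] 0.0002
-115 815 [  -2.17015156 -114.99326437] [54.69747666 55.88943899 56.88000323] [1.16950957e-02 5.58603180e+01]
-41 848 [ -2.60481237 -40.63565511] [54.73353281 55.94829025 56.8994902 ] [ 0.1160383  56.01734175]
41 882 [-2.22968412 40.83348895] [54.67887137 55.90852922 56.85946649] [1.99390223e-02 5.58568180e+01]
120 851 [ -2.40035133 120.29898296] [54.75851255 55.89420111 56.8688489 ] [ 0.09457986 55.93453789]
-82 39.726619948264066
0 39.20377886548384
82 39.64437538057006
```

View pics/w7.png

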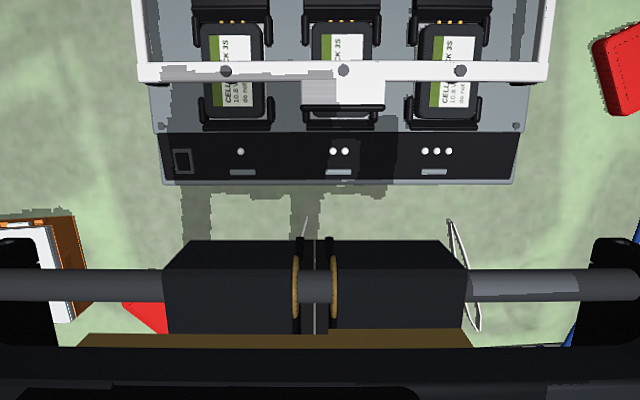

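The bar at row 71 is closed and level: its top is at 55.9 mm, which with the +0.6 mm depth bias matches the expected 55.5. All three packs sit beneath it and the robot is clear. Handing in.

```bash
python3 -c "
from station import workorder
print(workorder.finish_job())"
```

```text
the job is handed in; nothing more can be done
None
```

The job is handed in: the handheld's pack went into bay two, then the box's pack into bay three, and the hold-down bar is fully closed on all three packs, done in about 25 s with bay one's pack, the handheld and the box never handled.

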